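Hang up the setting bar, then seat a handrail tube in the V-blocks and hold it

ROBOT

A 7-joint arm with a two-finger parallel gripper is mounted at the origin on the work surface. World frame = base frame: x ahead of the robot, y to its left, z up, the work surface at z = 0. Lengths are in m, angles in rad, forces in N, time in s.
With the tool pointing down it reaches from about 0.35 to 0.9 m from the base axis. Payload 8.1 kg.
Tool frame: the origin (TCP) lies at the very end of the fingers, on their centre line; the grasp point (between the pads) lies 19 mm behind it; z points along the fingers, y is the direction in which the jaws open and shut (so a half turn about z gives the same grasp; the last joint's range is limited). The gripper opens to 92 mm and grips with 3 to 60 N. Pads are 19 mm wide; open, the fingers measure 130 mm over their backs; the gripper's body (75 mm by 190 mm) begins 47 mm behind the grasp point.
Start: joints at [1.027, 0.434, 0.025, 1.573, -0.012, 1.134, -0.075], TCP at [0.267, -0.565, 0.227] pointing down, gripper open.
Joint ranges: [-2.62, 2.62], [-0.44, 2.09], [-1.27, 1.32], [0.08, 2.57], [-1.32, 4.46], [0.12, 2], [-2.74, 2.74]. Speed limits (rad/s): [2.22, 2.22, 3.01, 3.01, 3.14, 3.14, 3.14].

INTERFACE

Orientations are given as a unit quaternion [x, y, z, w].
In Python, from bench import * gives the robot as it stands. The module is installed in compiled form; this text tells all that it offers. Calls block until the motion is done:
- move_to(position, orientation): joint-space move of the TCP to a pose.
- servo_line(position, speed=0.15, frame=None, threshold=None): straight line of the TCP; frame=None keeps the orientation; speed is the mean speed in m/s. With threshold (N) it stops when the force on the tool has changed by that much, and returns True; else False.
- move_joints(angles): joint-space move.
- gripper_open() and close(grasp_force=None): open the fingers fully, or close them until they stop; grasp_force is the grip in N (None keeps the last).
- sleep(seconds).
- inverse_kinematics(position, orientation): joint angles nearest the present ones, or None.
- read_state(): the state.
- camera(name): name is "scene" or "top"; returns a dict with "img" (400x640x3 uint8, blue, green, red), "depth" (400x640 float32, m along the optical axis (not along the pixel's ray), 0 where there is no reading), "intrinsics" (3x3 intrinsics, pixels), "pose" (4x4, takes a point from camera to world coordinates). Camera axes: x right, y down, z forward; pixel columns grow to the right and rows downward; lengths in m; the calibration is good to about 2 mm. A picture is of the moment at which its call begins.
A pose or a line that the arm cannot do raises MotionError and nothing moves.
- hand_in(): hands the job in, once; it reports no verdict.
The state is a dict: "t": time; "q": joint angles; "joint_vel": joint speeds; "joint_efforts": joint torques, N m; "eef_pos": TCP position; "eef_rot": TCP orientation; "wrist_force": force on the tool from outside, world axes, zero at the start; "torque": the same for the moment, N m; "grip_width": finger opening in m.
Only numpy, scipy, OpenCV 4.12 (cv2) and the standard library are available. Lean on these libraries where they do the work, as an engineer would, in place of code of your own. Each camera call takes 0.05 s, during which the arm holds its last target. There are 200 camera calls.

TASK

The jig is set up, so take the setting bar out of its V-blocks and hang it by its bow handle on the hook stand. Then fetch the thick tube from the wooden rest, lay it in both V-blocks with one end up against the jig's end stop, and finish while holding it there, pressed firmly down (about 15 N) onto both faces of the vees, ready for tacking. Leave the thin tube, mallet, spanner and flap disc where they lie.

Things in the scene. Friction and masses are not known exactly. Their poses are not given: they have to be found in the camera images.
- jig: Jig fixed to the bench: steel plate 130 x 250 x 14 mm, on it two V-blocks and an end stop in line along the jig's y. V-blocks 76 mm wide (x), 30 mm thick (y), top 64 mm above the bench, centred at y = -52 and +52 mm; the 74 mm between them are free down to the plate (nothing there over 22 mm high). Origin: underside, midway between the V-blocks; z up.
- jig_home (a point): Where the centre of the thick tube lies when it is fully home in both vees with its end on the stop: 69 mm above the jig's origin. Axes as the jig.
- stop_face (a point): Point on the end stop's inner face, on the seated tube's axis, 90 mm from jig_home along the jig's +y. The stop is an upright plate 60 mm wide, 12 mm thick, top 90 mm above the bench, only at the +y end, beyond this point.
- vee_front: The vee faces (of both V-blocks) on the jig's -x side, sloping 45 degrees, facing up and to +x. The 90-degree vees run along y, 50 mm wide at the top, 25 mm deep, bottom 39 mm above the bench. Ground and oiled, slippery (friction about 0.15). Part of the jig; origin and axes are the jig's.
- vee_rear: The vee faces (of both V-blocks) on the jig's +x side, sloping 45 degrees, facing up and to -x. Ground and oiled, slippery (friction about 0.15). Part of the jig; origin and axes are the jig's.
- setting_bar: Setting bar: dark steel bar, 42.4 mm diameter, 170 mm long along its y, about 0.45 kg, with a bow handle of 10 mm round rod on top (+z): legs at y = -55 and +55 mm, straight crossbar between them, the window under it 50 mm high and 100 mm long. Starts loose in both vees, handle up, clear of the stop. Origin: centre of the bar, on its axis.
- handle_mid (a point): Middle of the handle's crossbar, on its centre line, 76 mm above the setting bar's axis. The crossbar (10 mm thick) runs along y and can be gripped across from above; grip it about 30 mm beside the middle and the middle stays free for the hook.
- hook: Hook stand fixed to the bench: round foot 110 mm diameter, 12 mm high; post 18 mm diameter; at its top a level arm of 10 mm round rod reaching to the hook's own -x, centre line 175 mm above the bench, ending in an upturned tip 100 mm from the post's axis. Nothing of it is higher than the tip, 194 mm. Origin: centre of the foot, on the bench.
- hook_seat (a point): On top of the hook's arm, 180 mm above the bench, 55 mm from the post's axis: where a handle hangs. Its x axis points from the tip to the post, so a handle is brought in along +x with its crossbar along y, over the tip, and lowered.
- hook_tip (a point): Highest point of the hook's upturned tip, 194 mm above the bench and 45 mm from hook_seat towards the hook's -x; the tip rises 14 mm above the top of the arm and is 10 mm thick.
- rest: Wooden tube rest fixed to the bench: board 200 x 160 x 8 mm with two notched bearers along x at y = -60 and +60 mm (26 mm wide; tubes lie 24 mm above the bench, notch cheeks reach 32 mm). Two places for a tube, along y, at x = -45 and +45 mm; between the bearers 94 mm are free down to the board. Origin: centre of the underside.
- tube: The thick tube: bright steel handrail tube, 42.4 mm diameter, 180 mm long along its y axis, both ends alike, about 0.36 kg. At the start it lies in one of the two places of the rest, its axis 45 mm above the bench. It lifts straight up. Origin: its centre, on the axis.
- tube_end_a (a point): Centre of the tube's end at its +y, 90 mm from its centre.
- tube_end_b (a point): Centre of the tube's end at its -y, 90 mm from its centre.
- thin_tube: The thin tube, to be left alone: same bright steel, 26.9 mm diameter, 200 mm long along y, in the other place of the rest. Origin: its centre.
- mallet: Wooden mallet, to be left alone: barrel-shaped head 64 mm diameter, 80 mm long, handle 190 mm; lies beyond the jig. Origin: on the bench, under the handle.
- spanner: Steel spanner 190 mm long, to be left alone; lies beyond the jig. Origin: on the bench, about its middle.
- flap_disc: Brown and black grinding flap disc, 115 mm diameter, 10 mm high, to be left alone; lies beyond the jig. Origin: centre of its underside.
Not all that is in view belongs to the job. What is shaped like the hook but pink or yellow is not meant.

How it is judged:
By the outcome, as a careful person would: the job done as asked, in the order asked, and still so for the second after the job is handed in, while the arm keeps its last pose, push and grip.
It also fails if it takes over 64 s, if anything falls off the work surface, if the arm or the gripper's body presses on something with over 40 N, if the wrist force passes 120 N, or if a joint passes its speed limit or range.

## Working session

There is one attempt and no reset: what is moved stays moved. The work goes in short steps, each a Python script; the robot and the scene stay as the last script left them, time stands still between calls to the robot, and variables do not carry over. Pictures are saved under pics/ and viewed, about 8 in all and at most 12, crops included, and the job is handed in when it is done.

```bash
mkdir -p pics; cat > h.py <<'E'
from bench import *
import numpy as np, cv2
def snap(n,fn):
    c=camera(n); np.savez(''+fn+'.npz',**c); cv2.imwrite('pics/'+fn+'.png',c['img']); return c
def cloud(c):
    K=np.array(c['intrinsics']);T=np.array(c['pose']);d=np.array(c['depth'])
    v,u=np.mgrid[:d.shape[0],:d.shape[1]]
    P=np.stack([(u-K[0,2])/K[0,0]*d,(v-K[1,2])/K[1,1]*d,d],-1)
    W=P@T[:3,:3].T+T[:3,3]; W[d==0]=np.nan
    return W
E
python3 - <<'E'
from h import *
a=snap('top','top0');b=snap('scene','scene0')
for c in(a,b): print(np.round(c['pose'],3).tolist(),np.round(c['intrinsics'],1).tolist())
s=read_state();print({k:np.round(v,3).tolist() for k,v in s.items()})
E
```

```text
[[-0.012, -0.991, 0.136, 0.41], [-1.0, 0.01, -0.014, 0.066], [0.012, -0.136, -0.991, 1.43], [0.0, 0.0, 0.0, 1.0]] [[481.7, 0.0, 325.8], [0.0, 481.7, 202.3], [0.0, 0.0, 1.0]]
[[0.315, 0.694, -0.647, 1.37], [0.949, -0.227, 0.219, -0.197], [0.006, -0.683, -0.73, 1.028], [0.0, 0.0, 0.0, 1.0]] [[387.3, 0.0, 316.1], [0.0, 387.3, 201.7], [0.0, 0.0, 1.0]]
{'t': 0.1, 'q': [1.027, 0.435, 0.025, 1.574, -0.012, 1.134, -0.075], 'joint_vel': [0.0, -0.001, 0.001, -0.002, -0.001, -0.001, -0.001], 'joint_efforts': [0.003, -66.912, 0.988, -31.514, -0.061, 0.038, 0.0], 'eef_pos': [0.266, -0.565, 0.226], 'eef_rot': [0.976, 0.219, -0.0, -0.001], 'wrist_force': [-0.032, -0.221, -0.103], 'torque': [0.084, 0.031, 0.012], 'grip_width': 0.092}
```

View pics/top0.png

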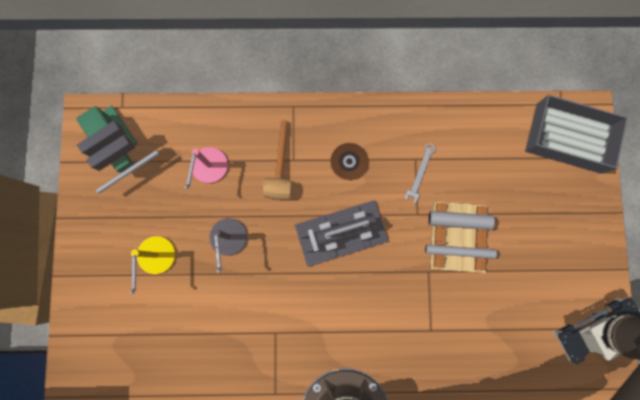

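View pics/scene0.png

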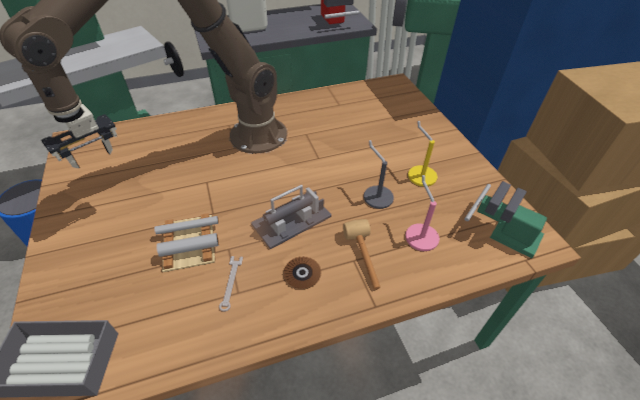

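Top: the dark grey hook foot is at (228,237), with pink at (209,165) and yellow at (155,255) as decoys. The jig is at (342,232) with its stop on the left at (313,240). The rest is at (461,237), with the thick tube in the upper place (462,220) and the thin tube at (462,251). I'll confirm these in an enlarged crop and measure with the depth.

```bash
python3 - <<'E'
from h import *
c=dict(np.load('top0.npz'));W=cloud(c);im=c['img']
f=lambda x,y,w,h,s:cv2.resize(im[y:y+h,x:x+w],None,fx=s,fy=s,interpolation=cv2.INTER_CUBIC)
A=np.hstack([f(290,195,105,75,4),f(195,205,90,75,4)])
B=f(420,195,90,80,3)
B=np.pad(B,((0,0),(0,A.shape[1]-B.shape[1]),(0,0)))
cv2.imwrite('pics/crop1.png',np.vstack([A,B]))
def reg(x,y,w,h,lo,hi):
    p=W[y:y+h,x:x+w].reshape(-1,3);p=p[(p[:,2]>lo)&(p[:,2]<hi)];return p
def rect(p,n):
    r=cv2.minAreaRect((p[:,:2]*1000).astype(np.float32));print(n,len(p),np.round(r[0],1),np.round(r[1],1),round(r[2],1),'z',np.round(np.percentile(p[:,2],[5,50,95]),3))
rect(reg(290,195,105,75,.006,.5),'jig all')
rect(reg(290,195,105,75,.1,.2),'handle')
rect(reg(290,195,45,75,.078,.099),'stop')
rect(reg(195,205,90,75,.006,.03),'foot')
rect(reg(195,205,90,75,.15,.22),'arm')
rect(reg(420,205,90,30,.055,.08),'thick')
rect(reg(420,238,90,25,.04,.08),'thin')
rect(reg(420,195,90,80,.005,.08),'rest')
print('bench',np.nanmedian(W[290:330,200:300,2]))
c=dict(np.load('scene0.npz'));W=cloud(c)
rect(reg(240,175,95,65,.1,.2),'S handle')
rect(reg(240,175,95,65,.006,.3),'S jig')
rect(reg(300,185,35,45,.078,.099),'S stop')
rect(reg(355,135,40,80,.006,.03),'S foot')
rect(reg(355,135,40,80,.15,.22),'S arm')
rect(reg(150,230,75,30,.055,.08),'S thick')
print('bench',np.nanmedian(W[150:170,120:200,2]))
E
```

```text
jig all 3742 [ 5.172e+02 -3.000e-01] [305.8 213.1] 89.4 z [0.009 0.016 0.093]
handle 170 [517.1  -7.7] [  9.8 118.3] 16.4 z [0.141 0.148 0.152]
stop 293 [492.3  58.6] [58.  73.5] 7.0 z [0.08  0.087 0.093]
foot 934 [493.9 301.7] [214.7 260. ] 2.9 z [0.007 0.011 0.016]
arm 193 [459.8 332.5] [111.8  17. ] 3.8 z [0.168 0.177 0.19 ]
thick 773 [ 543.9 -341.5] [182.3  39.9] 85.0 z [0.057 0.063 0.068]
thin 612 [ 457.9 -338.4] [202.9  33.1] 85.0 z [0.041 0.048 0.053]
rest 3663 [ 506.1 -366.5] [272.3 234.8] 89.3 z [0.006 0.027 0.065]
bench -0.0009764144661221774
S handle 161 [520.8  -8.6] [ 13.2 118.4] 17.2 z [0.107 0.145 0.15 ]
S jig 2405 [531.7   5.3] [126.3 264.6] 6.9 z [0.01  0.033 0.132]
S stop 166 [493.7  63.7] [59.5 66.2] 4.3 z [0.079 0.087 0.092]
S foot 479 [499.9 341.2] [106.9 134. ] 60.6 z [0.007 0.011 0.015]
S arm 117 [463.5 329.6] [112.5  18. ] 9.5 z [0.154 0.176 0.189]
S thick 547 [ 550.  -340.9] [180.   41.6] 86.0 z [0.056 0.063 0.067]
bench -0.0013137735729624733
```

View pics/crop1.png

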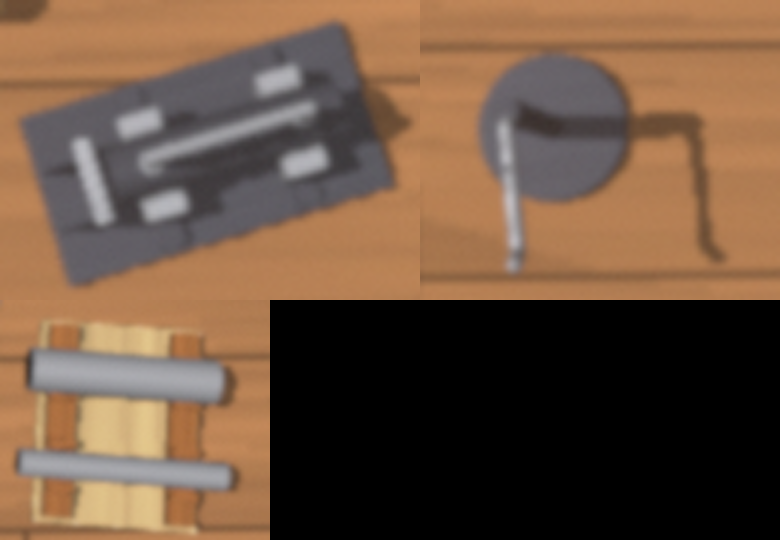

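The crop shows the grey hook's post at crop (504,125) and tip at (515,262). The V-block tops are at (139,123), (278,80), (165,206) and (305,161), and the stop's top at (93,181). The handle runs from (150,160) to (312,107). The thick tube is the upper one on the rest, which matches 42 x 180 mm. Next I'll intersect these pixel rays with the known heights.

```bash
python3 - <<'E'
from h import *
c=dict(np.load('top0.npz'));K=c['intrinsics'];T=c['pose'];W=cloud(c)
def at(px,z):
    d=T[:3,:3]@np.array([(px[0]-K[0,2])/K[0,0],(px[1]-K[1,2])/K[1,1],1]);o=T[:3,3];return (o+d*(z-o[2])/d[2])[:2]
j=lambda u,v,z:at((290+(u-1.5)/4,195+(v-1.5)/4),z)
vb=[j(*p,.064) for p in[(139,123),(278,80),(165,206),(305,161)]]
cen=np.mean(vb,0);yd=(vb[0]-vb[1]+vb[2]-vb[3])/2;print('vb',np.round(cen,4),'len',np.linalg.norm(yd),'yaw',np.degrees(np.arctan2(-yd[0],yd[1])))
pl=[j(*p,.014) for p in[(20,120),(345,22),(395,187),(70,287)]]
yd=(pl[0]-pl[1]+pl[3]-pl[2])/2;print('plate',np.mean(pl,0),np.linalg.norm(yd),np.degrees(np.arctan2(-yd[0],yd[1])))
st=j(93,181,.09);print('stop',st)
h=[j(150,160,.15),j(312,107,.15)];yd=h[0]-h[1];print('handle',np.mean(h,0),np.linalg.norm(yd),np.degrees(np.arctan2(-yd[0],yd[1])))
k=lambda u,v,z:at((195+(u-420-1.5)/4,205+(v-1.5)/4),z)
foot=k(555,128,.012);tip=k(515,262,.194);post=k(505,123,.18)
print('foot',foot,'post',post,'tip',tip,np.linalg.norm(tip-foot),np.degrees(np.arctan2(*(foot-tip)[::-1])))
def line(W,x,y,w,h,lo,hi,n):
    p=W[y:y+h,x:x+w].reshape(-1,3);p=p[(p[:,2]>lo)&(p[:,2]<hi)]
    m=p.mean(0);u=np.linalg.svd(p[:,:2]-m[:2],full_matrices=False)[2][0];u=u*np.sign(u[np.argmax(abs(u))]);s=(p[:,:2]-m[:2])@u
    print(n,len(p),np.round(m,4),'mid',np.round(m[:2]+u*(s.min()+s.max())/2,4),'L',round(np.ptp(s),3),'ydir yaw',round(np.degrees(np.arctan2(-u[0],u[1])),1),'xdir',round(np.degrees(np.arctan2(u[1],u[0])),1))
W2=cloud(dict(np.load('scene0.npz')))
line(W,290,195,105,75,.135,.2,'handle');line(W2,240,175,95,65,.135,.2,'handle S')
line(W,195,205,90,75,.165,.22,'arm');line(W2,355,135,40,80,.165,.22,'arm S')
line(W,420,205,90,30,.055,.08,'thick');line(W2,150,230,75,30,.055,.08,'thick S')
E
```

```text
vb [ 0.5169 -0.0068] len 0.10417990332474376 yaw 16.836501644012564
plate [0.51286133 0.00074978] 0.2504867828586145 16.264633113555192
stop [0.4890184  0.08456289]
handle [ 0.51607117 -0.00855547] 0.11387998017023192 17.45564415357417
foot [0.50599871 0.33352771] post [0.49825859 0.33420882] tip [0.4091068  0.32325175] 0.09743530454053487 6.053926090678892
handle 165 [ 0.517  -0.0079  0.1478] mid [ 0.5169 -0.0078] L 0.118 ydir yaw 16.5 xdir 106.5
handle S 116 [ 0.522  -0.0096  0.1463] mid [ 0.5215 -0.008 ] L 0.118 ydir yaw 16.5 xdir 106.5
arm 185 [0.4624 0.3309 0.1777] mid [0.4599 0.3306] L 0.112 ydir yaw -83.6 xdir 6.4
arm S 99 [0.4671 0.3311 0.1766] mid [0.4632 0.3307] L 0.113 ydir yaw -83.5 xdir 6.5
thick 773 [ 0.544  -0.3404  0.0627] mid [ 0.5439 -0.3415] L 0.182 ydir yaw -5.0 xdir 85.0
thick S 547 [ 0.5524 -0.3421  0.0624] mid [ 0.5525 -0.3412] L 0.18 ydir yaw -4.7 xdir 85.3
```

```bash
cat >> h.py <<'E'
from scipy.spatial.transform import Rotation as Ro
JIG=np.array([.5172,-.0070]);JY=np.radians(16.5)
BAR=np.array([.5172,-.0080]);SEAT=np.array([.452,.329]);HY=np.radians(6.4)
TUBE=np.array([.5455,-.3414]);TY=np.radians(-4.9)
ex=lambda a:np.array([np.cos(a),np.sin(a)]);ey=lambda a:np.array([-np.sin(a),np.cos(a)])
def down(a): # jaws open along world angle a
    y=np.r_[ex(a),0];z=np.array([0,0,-1.]);return Ro.from_matrix(np.c_[np.cross(y,z),y,z]).as_quat().tolist()
def P(xy,z): return [float(xy[0]),float(xy[1]),float(z)]
def st(m=''):
    s=read_state();print(m,'t',round(s['t'],2),'p',np.round(s['eef_pos'],4),'F',np.round(s['wrist_force'],1),'T',np.round(s['torque'],2),'w',round(s['grip_width'],4),'q7',np.round(s['q'][6],2));return s
E
python3 - <<'E'
from h import *
print(down(0),read_state()['eef_rot'])
g=BAR-.03*ey(JY)
for n,xy,z,a in[('bar',g,.126,JY),('hook',SEAT-.11*ex(HY)-.03*ey(HY),.2,HY),('seat',SEAT-.03*ey(HY),.166,HY),('tube',TUBE,.026,TY),('jig',JIG,.05,JY)]:
    for k in(0,np.pi):
        q=inverse_kinematics(P(xy,z),down(a+k));print(n,k,None if q is None else np.round(q,2))
E
```

```text
[0.7071067811865475, 0.7071067811865475, 0.0, 0.0] [ 9.75816999e-01  2.18587843e-01 -2.31044073e-04 -6.97293339e-04]
bar 0 [ 0.4   0.46 -0.58  1.9   0.32  0.88 -0.05]
bar 3.141592653589793 [-0.79  0.64  1.16  1.99 -0.71  0.99 -2.14]
hook 0 [-0.01  0.33 -0.98  1.96  0.32  1.02 -1.03]
hook 3.141592653589793 [ 0.04  0.36 -1.05  1.96  0.36  1.03  2.07]
seat 0 [ 0.09  0.64 -1.15  1.79  0.64  1.15 -1.16]
seat 3.141592653589793 [ 0.05  0.59 -1.06  1.79  0.58  1.11  2.04]
tube 0 [ 0.63  0.69 -0.23  1.7   0.21  0.78  0.22]
tube 3.141592653589793 [ 0.22  0.7   0.4   1.74 -0.37  0.78 -2.43]
jig 0 [ 0.32  0.55 -0.56  1.99  0.43  0.72 -0.21]
jig 3.141592653589793 [-0.82  0.79  1.14  2.08 -0.94  0.93 -2.  ]
```

```bash
python3 - <<'E'
from h import *
g=BAR-.03*ey(JY)
move_to(P(g,.20),down(JY));st('above')
print(servo_line(P(g,.126),speed=.12,threshold=8));st('down')
close(55);st('closed')
servo_line(P(g,.255),speed=.15);st('lift')
snap('scene','s1')
E
python3 -c "
import cv2;i=cv2.imread('pics/s1.png')[80:260,220:440];cv2.imwrite('pics/s1c.png',cv2.resize(i,None,fx=3,fy=3))"
```

```text
above t 2.22 p [ 0.5258 -0.0383  0.1999] F [ 0.2  0.1 -0.9] T [-0.01 -0.16 -0.03] w 0.0917 q7 0.02
False
down t 2.98 p [ 0.5262 -0.0367  0.1265] F [-0.1 -0.4  0.1] T [ 0.   -0.11 -0.  ] w 0.0917 q7 -0.04
closed t 4.25 p [ 0.5258 -0.0367  0.126 ] F [0.  0.8 0.2] T [ 0.06 -0.21 -0.04] w 0.0085 q7 -0.04
lift t 5.26 p [ 0.525  -0.0369  0.254 ] F [ 0.1 -0.2 -4.4] T [-0.14 -0.16  0.01] w 0.0083 q7 0.06
```

View pics/s1c.png

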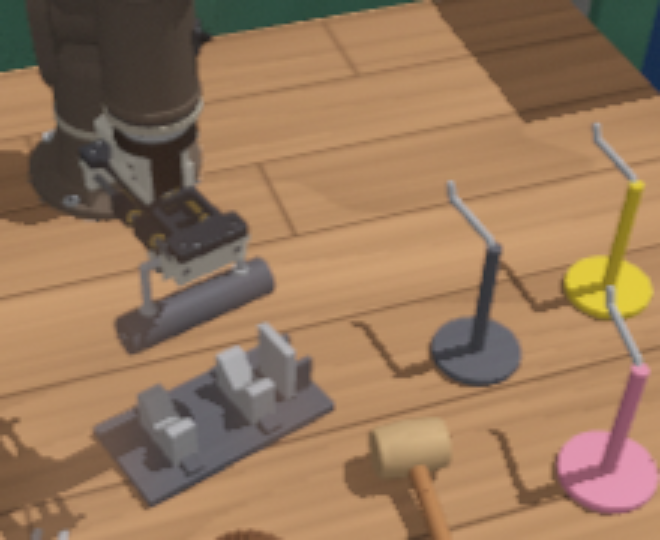

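The bar is held level and clear of the jig. Now to the hook.

```bash
python3 - <<'E'
from h import *
g=SEAT-.03*ey(HY);a=g-.11*ex(HY)
move_to(P(a,.295),down(HY));st('pre')
servo_line(P(a,.192),speed=.15);st('low')
snap('scene','s2a');snap('top','t2a')
print(servo_line(P(g,.192),speed=.09,threshold=6));st('in')
snap('scene','s2')
E
python3 -c "
import cv2,numpy as np
f=lambda n,y,x,h,w,s:cv2.resize(cv2.imread('pics/%s.png'%n)[y:y+h,x:x+w],None,fx=s,fy=s,interpolation=2)
cv2.imwrite('pics/s2c.png',np.hstack([f('s2',110,320,100,100,4),f('t2a',200,180,100,100,4)]))"
```

```text
pre t 6.7 p [0.347  0.2859 0.2947] F [ 0.5  0.9 -5. ] T [-0.18 -0.17 -0.03] w 0.0084 q7 -0.86
low t 7.53 p [0.3465 0.2873 0.1927] F [-1.3  0.3 -4.5] T [-0.05 -0.12 -0.03] w 0.0085 q7 -0.99
False
in t 9.01 p [0.4547 0.2992 0.1921] F [-0.4 -0.4 -5. ] T [-0.17 -0.18 -0.03] w 0.0084 q7 -0.91
```

View pics/s2c.png

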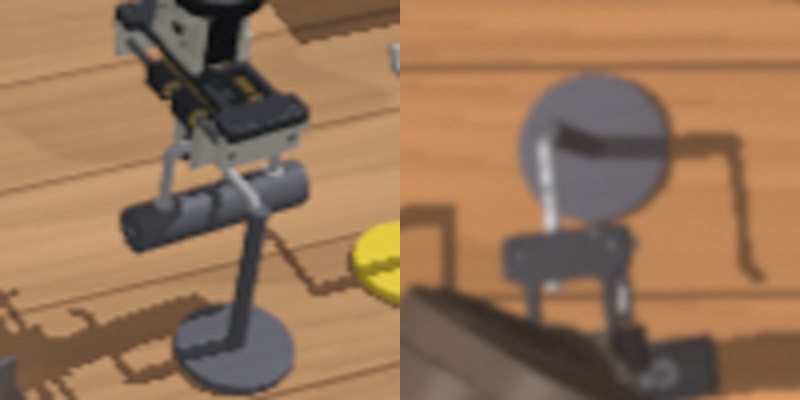

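The arm passes through the window, between crossbar and bar, and no contact was felt. Lowering.

```bash
python3 - <<'E'
from h import *
g=SEAT-.03*ey(HY)
print(servo_line(P(g,.160),speed=.05,threshold=4));s=st('seat');z=s['eef_pos'][2]
snap('scene','s3a')
gripper_open();st('open')
servo_line(P(g,z+.06),speed=.1,threshold=10);st('up')
g2=g-.0*ex(HY)
servo_line(P(g,z+.12),speed=.2);st('up2')
snap('scene','s3');snap('top','t3')
E
python3 -c "
import cv2,numpy as np
f=lambda n,y,x,h,w,s:cv2.resize(cv2.imread('pics/%s.png'%n)[y:y+h,x:x+w],None,fx=s,fy=s,interpolation=2)
cv2.imwrite('pics/s3c.png',np.hstack([f('s3a',110,320,100,100,4),f('s3',110,320,100,100,4)]))"
```

```text
True
seat t 9.58 p [0.4549 0.2985 0.1649] F [0.2 0.1 2. ] T [ 0.05 -0.12  0.02] w 0.0084 q7 -0.94
open t 10.99 p [0.4547 0.2981 0.1654] F [-0.9  0.1  0. ] T [ 0.05 -0.12  0.06] w 0.0916 q7 -0.94
up t 11.73 p [0.4552 0.2988 0.2245] F [ 0.5 -0.6 -0.1] T [-0.04 -0.05  0.01] w 0.092 q7 -0.89
up2 t 12.18 p [0.4553 0.2991 0.2848] F [ 0.1  0.  -0.2] T [-0.01 -0.2   0.06] w 0.0919 q7 -0.84
```

View pics/s3c.png

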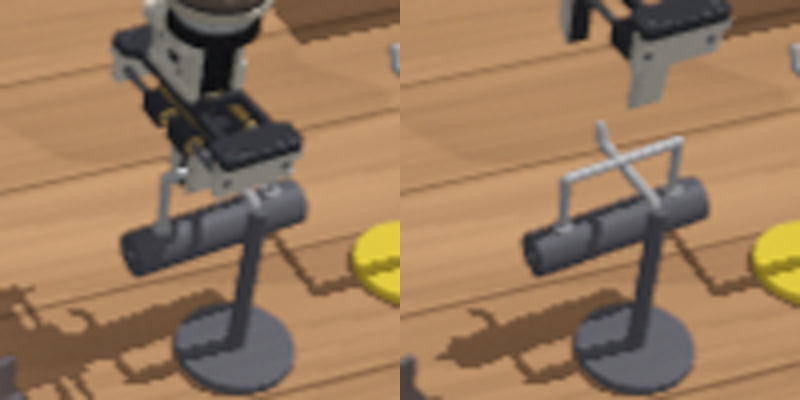

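The bar hangs by the middle of its crossbar on the grey hook and has been released. Contact came at the expected height of 184 mm. Now the tube.

```bash
python3 - <<'E'
from h import *
move_to(P(TUBE,.14),down(TY));st('above')
print(servo_line(P(TUBE,.027),speed=.12,threshold=8));st('down')
close(15);st('closed15')
close(50);st('closed50')
servo_line(P(TUBE,.15),speed=.15);s=st('lift')
snap('scene','s4');c=snap('top','t4')
E
python3 -c "
import cv2,numpy as np
f=lambda n,y,x,h,w,s:cv2.resize(cv2.imread('pics/%s.png'%n)[y:y+h,x:x+w],None,fx=s,fy=s,interpolation=2)
cv2.imwrite('pics/s4c.png',np.hstack([f('s4',160,120,120,100,4),f('t4',190,290,120,100,4)]))"
```

```text
above t 14.64 p [ 0.5465 -0.3398  0.1405] F [ 0.1  0.2 -0. ] T [-0.   -0.04 -0.05] w 0.0915 q7 0.08
False
down t 15.73 p [ 0.5461 -0.3416  0.0278] F [-0.  -0.5  0.6] T [-0.   -0.08  0.01] w 0.0919 q7 0.01
closed15 t 16.57 p [ 0.5457 -0.3414  0.027 ] F [0.9 0.6 0. ] T [-0.03 -0.18  0.01] w 0.0421 q7 0.01
closed50 t 16.78 p [ 0.5457 -0.3414  0.0271] F [1.9 0.2 0.4] T [-0.07 -0.34 -0.03] w 0.0414 q7 0.01
lift t 17.75 p [ 0.5447 -0.3412  0.1489] F [ 0.4  0.5 -3.2] T [ 0.02 -0.12  0.05] w 0.0412 q7 0.09
```

View pics/s4c.png

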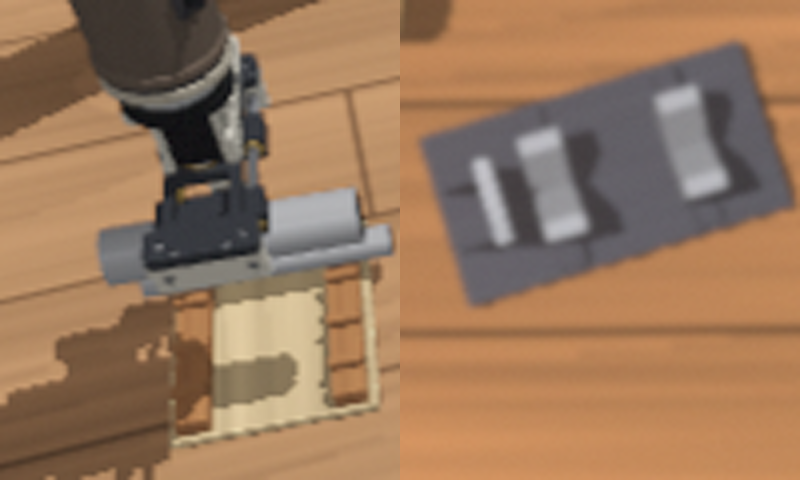

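The thick tube is gripped centrally and the thin tube is undisturbed. With the jig now clear, the vee tops in the crop are at (538,140), (566,228), (678,97) and (705,187), and the stop is at (495,202). I'll refine the jig pose and bring the tube in, short of the stop.

```bash
python3 - <<'E'
from h import *
c=dict(np.load('t4.npz'));K=c['intrinsics'];T=c['pose']
def at(u,v,z):
    d=T[:3,:3]@np.array([(290+(u-401.5)/4-K[0,2])/K[0,0],(190+(v-1.5)/4-K[1,2])/K[1,1],1]);o=T[:3,3];return (o+d*(z-o[2])/d[2])[:2]
vb=[at(*p,.064) for p in[(538,140),(678,97),(566,228),(705,187)]]
yd=(vb[0]-vb[1]+vb[2]-vb[3])/2;cen=np.mean(vb,0);print(cen,np.linalg.norm(yd),np.degrees(np.arctan2(-yd[0],yd[1])),'stop->',at(495,202,.09)-.096*ey(JY))
J=(cen+JIG)/2;print('J',J)
g=J-.012*ey(JY)
move_to(P(g,.15),down(JY));st('above')
print(servo_line(P(g,.080),speed=.12,threshold=8))
print(servo_line(P(g,.053),speed=.04,threshold=3));st('low')
snap('scene','s5');snap('top','t5')
E
python3 -c "
import cv2,numpy as np
f=lambda n,y,x,h,w,s:cv2.resize(cv2.imread('pics/%s.png'%n)[y:y+h,x:x+w],None,fx=s,fy=s,interpolation=2)
cv2.imwrite('pics/s5c.png',np.hstack([f('s5',160,235,100,110,4),f('t5',190,290,100,80,4)]))"
```

```text
[ 0.51657479 -0.0068251 ] 0.10375175393633808 16.092317270050216 stop-> [ 0.51557434 -0.00886618]
J [ 0.51688739 -0.00691255]
above t 19.08 p [ 0.5209 -0.0204  0.1498] F [ 0.9 -0.2 -3.6] T [-0.05 -0.16 -0.  ] w 0.0413 q7 -0.15
False
False
low t 20.64 p [ 0.5202 -0.0184  0.053 ] F [ 0.6 -0.3 -2.1] T [ 0.02 -0.15 -0.01] w 0.0413 q7 -0.27
```

View pics/s5c.png

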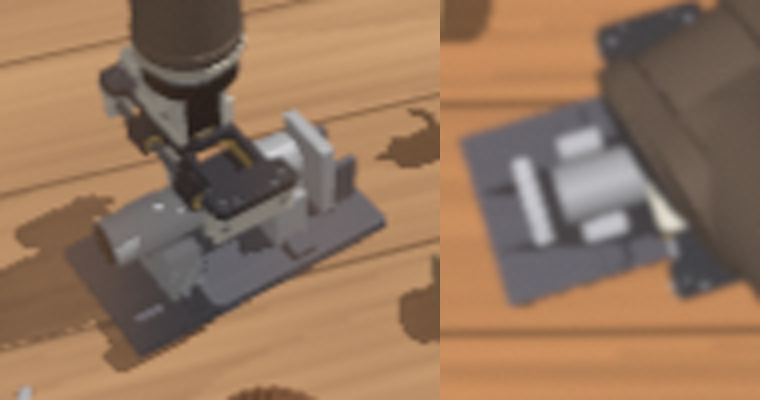

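The tube lies centred in the vees and short of the stop. Sliding up to the stop.

```bash
python3 - <<'E'
from h import *
s=read_state();p=np.array(s['eef_pos'])
J=np.array([.5169,-.0069]);
print(servo_line(P(J+.012*ey(JY),.0525),speed=.03,threshold=4));s=st('stop')
print('along y',(s['eef_pos'][:2]-J)@ey(JY),'across',(s['eef_pos'][:2]-J)@ex(JY))
sleep(.3);s=st('settled')
E
```

```text
True
stop t 21.26 p [ 0.5166 -0.0063  0.0525] F [ 1.2 -0.3 -1.5] T [-0.31 -0.45  0.08] w 0.0415 q7 -0.29
along y 0.000685261801307267 across -0.0001463445945067635
settled t 21.56 p [ 0.5167 -0.0063  0.0523] F [4.5 1.5 2.7] T [ 0.26 -0.75  0.05] w 0.0412 q7 -0.29
```

The stop trip may have been the front vee face (cross force about +5 N, axial about 0). I'll shift slightly towards +x and push on in y.

```bash
cat >> h.py <<'E'
J=np.array([.5169,-.0069])
def jf(m=''):
    sleep(.15);Fs=[];
    for _ in range(6): s=read_state();Fs.append(s['wrist_force']);sleep(.03)
    F=np.mean(Fs,0);p=np.array(s['eef_pos'])
    r=(F[:2]@ex(JY),F[:2]@ey(JY),F[2]);d=p[:2]-J
    print(m,'t',round(s['t'],2),'Fjig',np.round(r,1),'pos jig mm',np.round([d@ex(JY)*1e3,d@ey(JY)*1e3,p[2]*1e3],2));return r
E
python3 - <<'E'
from h import *
cmd=lambda x,y,z:P(J+x/1e3*ex(JY)+y/1e3*ey(JY),z/1e3)
servo_line(cmd(0.6,0.5,53.0),speed=.03);jf('a')
for y in (1.5,2.5,3.5,4.5):
    servo_line(cmd(0.6,y,53.0),speed=.03);r=jf(f'y{y}')
    if r[1]<-4: break
E
```

```text
a t 22.12 Fjig [-0.3 -0.1 -3.4] pos jig mm [ 0.21  0.49 52.8 ]
y1.5 t 22.73 Fjig [-0.4 -5.4 -3.7] pos jig mm [ 0.41  0.71 52.95]
```

Confirmed: the stop is at y = 0.7 mm with 5 N axial. Now I'll press down in steps and balance the cross force.

```bash
python3 - <<'E'
from h import *
cmd=lambda x,y,z:P(J+x/1e3*ex(JY)+y/1e3*ey(JY),z/1e3)
x,z,y=.6,52.2,1.5
for i in range(16):
    servo_line(cmd(x,y,z),speed=.02);r=jf(f'x{x:.2f} z{z:.2f}')
    if abs(r[2]-12)<1.2 and abs(r[0])<1.5: break
    x+=float(np.clip(r[0]/12,-.4,.4))
    z-=float(np.clip((12-r[2])/12,-.6,.6))
E
```

```text
x0.60 z52.20 t 23.32 Fjig [-0.3 -5.6 -1.7] pos jig mm [ 0.5   0.71 52.28]
x0.57 z51.60 t 23.93 Fjig [-0.3 -5.3 -1. ] pos jig mm [ 0.79  0.72 51.84]
x0.55 z51.00 t 24.52 Fjig [ 0.5 -5.4 -0.7] pos jig mm [ 1.09  0.75 51.36]
x0.59 z50.40 t 25.12 Fjig [ 0.9 -5.1  0.3] pos jig mm [ 1.44  0.72 50.93]
x0.66 z49.80 t 25.73 Fjig [-0.5 -4.9  5.3] pos jig mm [ 1.66  0.74 50.68]
x0.62 z49.24 t 26.32 Fjig [-2.6 -5.1 12.4] pos jig mm [ 1.64  0.75 50.59]
x0.40 z49.27 t 26.93 Fjig [-1.8 -5.  10.8] pos jig mm [ 1.66  0.71 50.63]
x0.26 z49.17 t 27.52 Fjig [-1.8 -5.3 11.1] pos jig mm [ 1.67  0.7  50.62]
x0.11 z49.10 t 28.12 Fjig [-1.3 -5.3 12.1] pos jig mm [ 1.68  0.76 50.63]
```

The z stiffness rises sharply at z = 50.6 mm, so the tube is home on both faces. A slightly firmer push will put both the arm's push and the face load near 15 N. Then a check of torque, a look, and a check that it holds.

```bash
python3 - <<'E'
from h import *
cmd=lambda x,y,z:P(J+x/1e3*ex(JY)+y/1e3*ey(JY),z/1e3)
servo_line(cmd(-.05,1.5,48.97),speed=.02);jf('final');st()
snap('scene','s6');snap('top','t6')
sleep(1);jf('+1s');st()
E
python3 -c "
import cv2,numpy as np
f=lambda n,y,x,h,w,s:cv2.resize(cv2.imread('pics/%s.png'%n)[y:y+h,x:x+w],None,fx=s,fy=s,interpolation=2)
cv2.imwrite('pics/s6c.png',np.hstack([f('s6',130,235,120,160,3),f('t6',190,290,90,80,4)]))"
```

```text
final t 28.73 Fjig [-1.3 -5.2 12.6] pos jig mm [ 1.67  0.73 50.61]
 t 28.76 p [ 0.5183 -0.0057  0.0506] F [ 0.3 -5.9 13.6] T [-1.05 -0.08  0.18] w 0.0415 q7 -0.3
+1s t 30.18 Fjig [-1.6 -5.5 13. ] pos jig mm [ 1.7   0.72 50.63]
 t 30.21 p [ 0.5183 -0.0057  0.0506] F [-0.3 -5.8 12.8] T [-1.19 -0.07  0.15] w 0.0416 q7 -0.3
```

View pics/s6c.png

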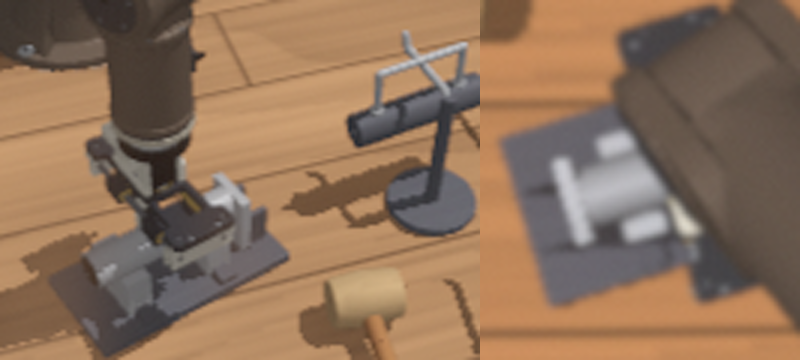

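The tube is against the stop and down in the vees, and the bar is still hanging. One check remains: whether the -1.1 Nm moment is just the axial push times the sensor lever, or an uneven load on the two blocks.

```bash
python3 - <<'E'
from h import *
cmd=lambda x,y,z:P(J+x/1e3*ex(JY)+y/1e3*ey(JY),z/1e3)
def tq():
    T=[];
    for _ in range(8): T.append(read_state()['torque']);sleep(.02)
    T=np.mean(T,0);print('  Tjig',np.round([T[:2]@ex(JY),T[:2]@ey(JY),T[2]],2))
for y,z in((1.5,48.97),(1.15,48.97),(1.15,48.8)):
    servo_line(cmd(-.05,y,z),speed=.02);jf(f'y{y} z{z}');tq()
E
```

```text
y1.5 z48.97 t 30.77 Fjig [-1.6 -5.3 12.8] pos jig mm [ 1.69  0.76 50.61]
  Tjig [-1.12  0.27  0.22]
y1.15 z48.97 t 31.51 Fjig [-1.4 -3.8 13.1] pos jig mm [ 1.71  0.74 50.63]
  Tjig [-0.89  0.26  0.18]
y1.15 z48.8 t 32.24 Fjig [-2.2 -4.  15.3] pos jig mm [ 1.65  0.7  50.6 ]
  Tjig [-0.89  0.44  0.18]
```

The lever is about 0.15 m, which leaves roughly 0.3 Nm. The load centre is therefore about 2 cm off the middle, well inside ±52 mm, so both blocks are loaded. Push is 15 N; handing in.

```bash
python3 - <<'E'
from h import *
jf('last');hand_in()
E
```

```text
last t 32.73 Fjig [-2.1 -4.3 15.5] pos jig mm [ 1.66  0.72 50.59]
the job is handed in; nothing more can be done
```

The job is done and handed in at 32.7 s. The setting bar hangs by the middle of its bow handle on the dark grey hook. The thick tube lies in both V-blocks against the end stop, still gripped and pressed down. I did not touch the thin tube, mallet, spanner or flap disc.

**Last readings:** the downward push was 15.5 N, the axial push on the stop about 4 N, and the cross force about 2 N. The position held steady over a 1 s wait, and the last picture showed the tube at the stop and the bar still hanging.

**Checks that disagreed slightly:**
- The first slide tripped early on the front vee face, so I repeated it and confirmed the stop.
- The tube seated 1.7 mm to the side of my camera estimate and about 1 mm lower than I expected. That is within the 2 mm calibration, or the tube slipped a little in the grip.
- A leftover moment of about 0.3 Nm suggests the load is split roughly 2:1 between the two blocks, with both loaded.

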